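# Tuck the sprung flap of the lug case under its lip

## Task

Shut the blue lug case: with your fingertips, push its raised metal flap over until it lies flat, then, while pressing it down, push it along by its red thumb stop until its free edge is tucked fully home beneath the steel lip, so that it stays shut when you let go. Do not pick anything up, and leave the canisters, tools and other things on the bench where they are.

Things in the scene. Friction and masses are not known exactly. Their poses are not given: they have to be found in the camera images.
- case: blue open-topped sheet-metal case screwed to the bench, 150 (x) by 100 (y) by 48 mm (z), small aluminium lugs inside; origin at the centre of its underside, x points from the flap's hinge to the lip, z up. It cannot move during the work.
- hinge_axis (a point): middle of the flap's hinge axis, which runs along the case's y: at (-65, 0, 50) mm in the case's frame; axes as the case's
- lip_mouth (a point): middle of the lip's front edge, at (33, 0, 56) mm in the case's frame, on the level of the lip's underside. The steel lip is a fixed strip 90 mm wide in y, reaching from here to a back stop at x = 55 mm; its underside is 55.5 mm above the bench, its first 6 mm are turned up at about 45 degrees (to 64 mm above the bench) as a lead-in.
- flap_hinge (a joint): angle of the flap (rad): 0 = lying flat over the case, towards the lip, at its stop; 1.57 = upright; up to 2.0 = leaning back. A weak spring and some friction (at most 0.15 N m together) lift it from flat to about 0.9 rad when it is let go untucked; it stays where it stands between about 1.1 and 1.9.
- flap_slide (a joint): how far (m) the flap plate is slid out along its own length, away from the hinge: 0 = drawn back, 0.026 = fully out, at its stop. Friction of about 2.5 N holds it. Flat and drawn back, the free edge lies 8 mm short of the lip's mouth; flat and fully out, 18 mm past the mouth, under the lip, which then holds the flap down against its spring.
- thumb_stop (a point): foot of the red thumb stop's upright face, mid-width, on the flap's outer (upper when flat) surface, 56 mm from the hinge axis when drawn back. Wedge 60 mm wide: the upright face looks to the hinge, 9 mm proud, then slopes down to the free edge. Axes: x along the flap to its free edge, z out of the outer surface. From 12 to 56 mm off the axis the plate is bare: room for fingertips.
- flap_edge (a point): middle of the flap's free edge, on the outer surface, 90 mm from the hinge axis when drawn back; axes as thumb_stop. The flap is an aluminium plate 80 mm wide in y, 78 mm long, 3 mm thick, its outer surface 3 mm off the hinge axis (53 mm above the bench when flat).
- cup_red: a clear canister with aluminium bands, 64 mm across, 74 mm tall (two lugs to 85 mm), loose; origin at the centre of its underside; a red stain inside; stands beside the case
- cup_grey: a clear canister with aluminium bands, 64 mm across, 74 mm tall (two lugs to 85 mm), loose; origin at the centre of its underside; a grey stain inside; stands beside the case
- cup_far: a clear canister with aluminium bands, 64 mm across, 74 mm tall (two lugs to 85 mm), loose; origin at the centre of its underside; a red stain inside; stands farther off
- stick: dark wooden stick, 22 by 100 by 12 mm, lying beyond the lip, loose; origin at the centre of its underside
- bottle: teal bottle, 66 mm across, 190 mm tall, standing on the right, loose; origin at the centre of its underside
- screwdriver: red-handled screwdriver lying on the right, about 200 mm long, loose; origin near its middle
- pliers: pliers with red handles lying on the left, about 170 mm long, 12 mm thick, loose; origin between the handles

How it is judged:
By the outcome, as a careful person would: the job done as asked, in the order asked, and still so for the second after the job is handed in, with the robot touching nothing.
It also fails if it takes over 38 s, if anything falls off the work surface, if the arm or the gripper's body presses on something with over 40 N, if the wrist force passes 120 N, or if a joint passes its speed limit or range.

## Robot

A 6-joint arm with a two-finger parallel gripper is mounted at the origin on the work surface. World frame = base frame: x ahead of the robot, y to its left, z up, the work surface at z = 0. Lengths are in m, angles in rad, forces in N, time in s.
With the tool pointing down it reaches from about 0.275 to 1 m from the base axis. Payload 8.4 kg.
Tool frame: the origin (TCP) lies at the very end of the fingers, on their centre line; the grasp point (between the pads) lies 19 mm behind it; z points along the fingers, y is the line along which they close (so a half turn about z gives the same grasp; the last joint's range is limited). The gripper opens to 85 mm and grips with 20 to 120 N. Pads are 22 mm wide; open, the fingers measure 114 mm over their backs; the gripper's body (76 mm by 85 mm) begins 54 mm behind the grasp point. The pads swing forward as they close: fully open they stand 13 mm farther back than shut.
Start: joints at [-1.255, 0.353, 1.633, -0, 1.155, -0.002], TCP at [0.195, -0.594, 0.231] pointing down, gripper open.
Joint ranges: [-2.63, 2.63], [-0.92, 2.1], [0.06, 2.66], [-1.3, 4.44], [0, 2.69], [-3.02, 3.02]. Speed limits (rad/s): [2.22, 2.22, 2.79, 3.14, 3.14, 3.14].

## Interface

Orientations are given as a rotation vector (axis times angle).
In Python, from bench import robot gives the robot as it stands. The module is installed in compiled form; this text tells all that it offers.
- The arm moves only by the shell command python3 -m handwheel 'ROWS'. ROWS is JSON, a list of rows, each a list of 7 numbers: the shift along the tool's x, y, z in m, then the turn, a rotation vector about the tool's x, y, z in rad, then the finger opening in m, from 0 to 0.0854. In form: [[dx, dy, dz, ax, ay, az, gripper], ...]. A call has exactly 8 rows; each row is the pose to reach, as a shift and turn from the pose commanded when the call began, along the tool's axes at that moment; what a row does not reach only later rows make up. A row lasts 1/10 s, in which the tool goes at most 50 mm and 8.59 degrees, less where a joint would pass 70% of its speed; a pose out of reach is approached as far as the arm can. A call with a gripper value outside its range is refused whole. The fingers move at their own pace and stop on an object; the grip force is fixed at half the most. Time passes only in rows, so rows that repeat a pose let the fingers close, or fill a call up. It gives the time, the measured TCP pose, the force, the opening and the grip force at its end, in the units of the state.
- robot.state(): the state, without advancing time (a new reading comes with each control period).
- robot.capture(name): name is "side" or "top"; returns a dict with "image" (384x512x3 uint8, red, green, blue), "fx", "fy", "cx", "cy" (pixels), "position" and "rotation" of the camera in the world. Camera axes: x right, y down, z forward; pixel columns grow to the right and rows downward; lengths in m; the calibration is good to about 2 mm. A picture is of the moment at which its call begins. There is no depth.
- robot.hand_in(): hands the job in; it is judged then, once.
The state is a dict: "time": time; "q": joint angles; "dq": joint speeds; "joint_torque": joint torques, N m; "ee_pos": TCP position; "tcp_rot": TCP orientation; "wrist_force": force on the tool from outside, world axes, zero at the start; "moment": the same for the moment, N m; "opening": opening from 0.0 (shut) to 1.0 (fully open); "grasp_force": force on a finger pad.
Only numpy, scipy, OpenCV 4.12 (cv2) and the standard library are available. Lean on these libraries where they do the work, as an engineer would, in place of code of your own. Each camera call takes 0.05 s, during which the arm holds its last target. There are 200 camera calls.

## Working session

There is one attempt and no reset: what is moved stays moved. The work goes in short steps, Python scripts to look and compute and a shell command to move; the robot and the scene stay as the last step left them, time stands still between calls to the robot, and variables do not carry over. Pictures are saved under pics/ and viewed, at most 10 in all, crops included, and the job is handed in when it is done.

```bash
mkdir -p pics
python3 - <<'E'
from bench import robot
import cv2,pickle
s=robot.state();print({k:s[k] for k in('time','ee_pos','tcp_rot','wrist_force','opening')})
for n in('side','top'):
    c=robot.capture(n);pickle.dump(c,open(n+'0.pkl','wb'));cv2.imwrite(f'pics/{n}0.png',c['image'][:,:,::-1])
    print(n,c['fx'],c['cx'],c['cy'],c['position'],c['rotation'])
E
```

```text
{'time': 0.0, 'ee_pos': array([ 0.19515285, -0.59324575,  0.23056203]), 'tcp_rot': array([-3.10064468e+00, -4.96872017e-01,  3.67007906e-04]), 'wrist_force': array([-0.10914246, -0.44819514, -0.10875718]), 'opening': 1.000417598543518}
side 450.61210703794825 257.01344817821735 193.2786813780886 [0.07512583 0.91887257 1.03344081] [-0.63957421  2.64792884 -1.15557206]
top 476.5761301582032 254.19065525225278 190.6823126459147 [ 0.36256334 -0.01973571  1.41424007] [-2.13360966  2.17385438 -0.12694911]
```

View pics/side0.png

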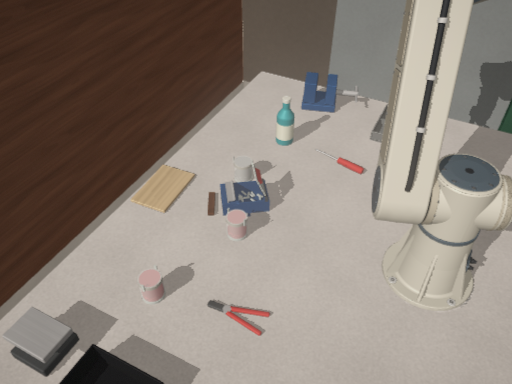

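View pics/top0.png

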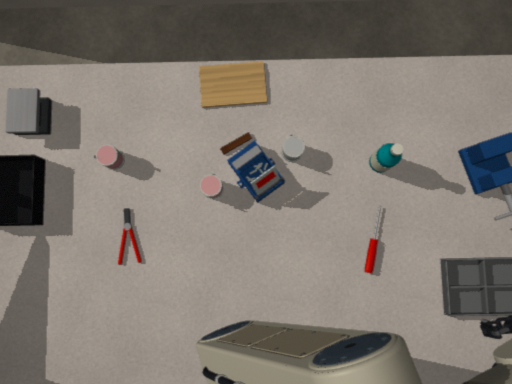

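The side view shows the case at about (245,197), with the flap raised and a canister on each side. In the top view the case is at about (255,170), with the hinge at lower right near (268,190), the lip at about (243,152), the canisters at (211,186) and (293,148), and the stick at (237,144).

```bash
cat > h.py <<'E'
import numpy as np,cv2,pickle
from scipy.spatial.transform import Rotation as R
def ray(c,u,v):
    d=R.from_rotvec(c['rotation']).as_matrix() if np.size(c['rotation'])==3 else np.array(c['rotation'])
    return np.array(c['position']),d@np.array([(u-c['cx'])/c['fx'],(v-c['cy'])/c['fy'],1])
def onz(c,u,v,z):
    p,d=ray(c,u,v);return p+d*(z-p[2])/d[2]
def proj(c,P):
    M=R.from_rotvec(c['rotation']).as_matrix();q=M.T@(np.array(P)-c['position'])
    return c['fx']*q[0]/q[2]+c['cx'],c['fy']*q[1]/q[2]+c['cy']
E
python3 - <<'E'
from h import *
ims=[]
for n,(x,y) in(('side',(195,150)),('top',(205,115))):
    c=pickle.load(open(n+'0.pkl','rb'));im=c['image'][:,:,::-1]
    ims.append(cv2.resize(im[y:y+100,x:x+100],None,fx=4,fy=4,interpolation=cv2.INTER_CUBIC))
    print(n,proj(c,[.5,0,0]),proj(c,[.6,0,0]),proj(c,[.5,.1,0]))
    if n=='top':
        h=cv2.cvtColor(im.copy(),cv2.COLOR_BGR2HSV)
        m=cv2.inRange(h,(100,110,30),(125,255,255));m[:,:215]=0;m[:,300:]=0;m[:120]=0;m[210:]=0
        k=cv2.findNonZero(m);r=cv2.minAreaRect(k);b=cv2.boxPoints(r);print(r,b)
        for p in b:print(onz(c,*p,.048))
        # stop red and aluminium
        m=cv2.inRange(h,(0,150,80),(8,255,255))|cv2.inRange(h,(172,150,80),(180,255,255));m[:,:240]=0;m[:,290:]=0;m[:160]=0;m[205:]=0
        print('red',cv2.minAreaRect(cv2.findNonZero(m)))
cv2.imwrite('pics/crop0.png',np.hstack(ims))
E
```

```text
side (np.float64(267.6394797454927), np.float64(214.54815024460007)) (np.float64(240.2393253749356), np.float64(204.53666906591604)) (np.float64(253.2940592577252), np.float64(235.31747651364418))
top (np.float64(250.5483849719053), np.float64(204.01182812721888)) (np.float64(249.97525305710096), np.float64(170.89985088881627)) (np.float64(217.01874424564846), np.float64(204.64505885171118))
((254.8497314453125, 171.47689819335938), (51.23359680175781, 40.80409240722656), 53.74616622924805) [[223.24857 162.88441]
 [256.1532  138.75435]
 [286.4509  180.06938]
 [253.54626 204.19945]]
[0.6171047  0.07674928 0.048     ]
[ 0.68696328 -0.02039389  0.048     ]
[ 0.56298226 -0.10582545  0.048     ]
[ 0.49462924 -0.00929084  0.048     ]
red ((265.3378601074219, 179.47299194335938), (5.579885959625244, 21.15707015991211), 54.462318420410156)
```

View pics/crop0.png

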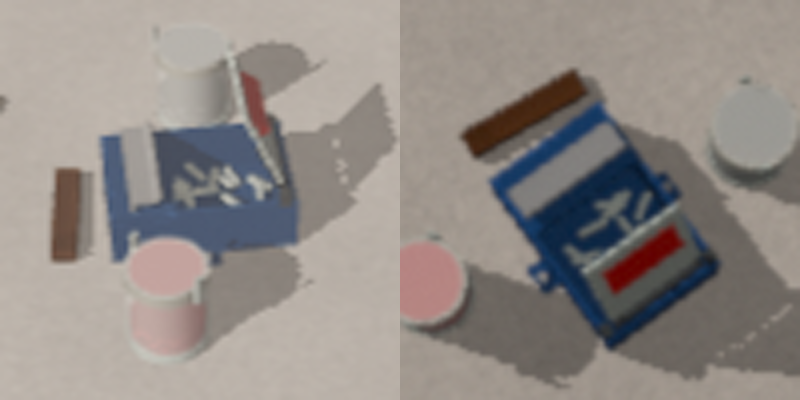

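Run:
```python
from h import *
T=pickle.load(open('top0.pkl','rb'));S=pickle.load(open('side0.pkl','rb'))
t=lambda u,v,z:onz(T,205+(u-400)/4,115+v/4,z)
s=lambda u,v,z:onz(S,195+u/4,150+v/4,z)
P={'tFL':t(492,182,.048),'tFR':t(600,105,.048),'tBR':t(718,268,.048),'tBL':t(612,345,.048),'tBR0':t(718,268,0),'tBL0':t(612,345,0),
'sFR':s(102,135,.048),'sFL':s(108,207,.048),'sBL':s(297,198,.048),'sBR':s(280,117,.048),'sFL0':s(113,262,0),'sBL0':s(297,243,0),
'lipback':(t(510,190,.0565)+t(612,122,.0565))/2,'lipfront':(t(527,218,.064)+t(630,152,.064))/2}
for k,v in P.items():print(k,v.round(4))
d=P['tFR']-P['tFL'];print('yaw from front edge',np.degrees(np.arctan2(d[0],-d[1])), np.linalg.norm(d))
# flap top edge, two views: ends
def tri(a,b):
    (p,d),(q,e)=a,b;A=np.stack([d,-e],1);x=np.linalg.lstsq(A,q-p,rcond=None)[0];return (p+d*x[0]+q+e*x[1])/2,np.linalg.norm(p+d*x[0]-q-e*x[1])
rt=lambda u,v:ray(T,205+(u-400)/4,115+v/4); rs=lambda u,v:ray(S,195+u/4,150+v/4)
print('flap top L',tri(rt(582,268),rs(232,60)) ,'R',tri(rt(678,208),rs(232,60)))
```

```text
tFL [0.6239 0.0628 0.048 ]
tFR [ 0.6796 -0.0169  0.048 ]
tBR [ 0.5574 -0.1     0.048 ]
tBL [ 0.5029 -0.0223  0.048 ]
tBR0 [ 0.5643 -0.1029  0.    ]
tBL0 [ 0.5078 -0.0224  0.    ]
sFR [ 0.68   -0.0133  0.048 ]
sFL [0.6326 0.058  0.048 ]
sBL [ 0.505  -0.0195  0.048 ]
sBR [ 0.5601 -0.1006  0.048 ]
sFL0 [0.6242 0.0689 0.    ]
sBL0 [ 0.5029 -0.0178  0.    ]
lipback [0.6405 0.012  0.0565]
lipfront [ 6.175e-01 -4.000e-04  6.400e-02]
yaw from front edge 34.937556038659785 0.09723147358125371
flap top L (array([ 0.54584134, -0.00109376,  0.18535504]), np.float64(0.013280821894210367)) R (array([ 0.58899605, -0.06942436,  0.12097676]), np.float64(0.0005096008687840235))
```

```bash
cat >> h.py <<'E'
YAW=np.radians(34.5);C=np.array([.592,-.019,0])
XC=np.array([np.cos(YAW),np.sin(YAW),0]);YC=np.array([-XC[1],XC[0],0]);H=C-.065*XC+[0,0,.05]
RT=np.stack([XC,-YC,[0,0,-1]],1)
def st(robot):
    s=robot.state();d=s['ee_pos']-H
    print('t',round(s['time'],2),'hinge-frame x,y,z mm',(np.array([d@XC,d@YC,d[2]])*1e3).round(1),'F',(np.array([s['wrist_force']@XC,s['wrist_force']@YC,s['wrist_force'][2]])).round(1),'open',s['opening'])
    return s
def delta(s,x,y,z):
    M=R.from_rotvec(s['tcp_rot']).as_matrix();p=H+XC*x+YC*y+[0,0,z]
    print((M.T@(p-s['ee_pos'])).round(4),R.from_matrix(M.T@RT).as_rotvec().round(4))
E
python3 - <<'E'
from h import *
from bench import robot
s=st(robot);delta(s,-.05,0,.181)
E
```

```text
t 0.1 hinge-frame x,y,z mm [-587.4 -248.5  180.6] F [ 1.1  0.3 -0.1] open 1.0017446569160637
[ 4.460e-01 -3.893e-01  1.000e-04] [-1.200e-03 -2.000e-04 -2.844e-01]
```

```bash
R='[0.446,-0.389,0,-0.001,0,-0.284,0]'; python3 -m handwheel '[[0.037,-0.032,0,0,0,-0.03,0],[0.074,-0.064,0,0,0,-0.06,0],[0.111,-0.097,0,0,0,-0.09,0],[0.149,-0.130,0,0,0,-0.12,0],[0.186,-0.162,0,0,0,-0.15,0],[0.223,-0.195,0,0,0,-0.18,0],[0.260,-0.227,0,0,0,-0.21,0],[0.297,-0.26,0,0,0,-0.24,0]]'
python3 - <<'E'
from h import *
from bench import robot
s=st(robot);delta(s,-.05,0,.181)
E
```

```text
time: 0.9
ee_pos: [0.3967, -0.2521, 0.2313]
tcp_rot: [3.02, 0.866, 0.0]
wrist_force: [1.1, -0.0, -0.3]
opening: 0.003
grasp_force: 0.0
t 0.9 hinge-frame x,y,z mm [-228.   -81.5  181.3] F [ 0.9 -0.7 -0.3] open 0.0028394746182760365
[ 0.1743 -0.0891  0.0002] [ 0.0001 -0.     -0.0434]
```

```bash
python3 -m handwheel '[[0.04,-0.02,0,0,0,-0.01,0],[0.08,-0.04,0,0,0,-0.02,0],[0.12,-0.06,0,0,0,-0.03,0],[0.15,-0.077,0,0,0,-0.043,0],[0.174,-0.089,0,0,0,-0.043,0],[0.174,-0.089,0.05,0,0,-0.043,0],[0.174,-0.089,0.09,0,0,-0.043,0],[0.174,-0.089,0.09,0,0,-0.043,0]]'
python3 - <<'E'
from h import *
from bench import robot
s=st(robot);delta(s,-.03,0,.09)
ims=[]
for n,(x,y) in(('side',(195,120)),('top',(205,115))):
    c=robot.capture(n);pickle.dump(c,open(n+'1.pkl','wb'));im=c['image'][:,:,::-1]
    print(n,proj(c,s['ee_pos']),proj(c,H),proj(c,H+YC*.04),proj(c,H-YC*.04),'TB',proj(c,C+XC*.033+[0,0,.0555]))
    ims.append(cv2.resize(im[y:y+120,x:x+100],None,fx=4,fy=4,interpolation=cv2.INTER_CUBIC))
cv2.imwrite('pics/c1.png',np.hstack(ims))
E
```

```text
time: 1.7
ee_pos: [0.4929, -0.0853, 0.1369]
tcp_rot: [-2.997, -0.929, 0.013]
wrist_force: [-0.9, 1.4, 0.6]
opening: 0.0
grasp_force: 0.0
t 1.7 hinge-frame x,y,z mm [-54.2   1.5  86.9] F [0.  1.7 0.6] open 0.000418799815133935
[ 0.0242  0.0015 -0.0033] [-0.0065  0.0066 -0.0007]
side (np.float64(282.6219729917075), np.float64(167.16781440712617)) (np.float64(264.870158371214), np.float64(188.8929344352331)) (np.float64(266.666456928656), np.float64(197.31519807792378)) (np.float64(263.14390783115846), np.float64(180.79910331709752)) TB (np.float64(234.6794239449139), np.float64(190.18863778020028))
top (np.float64(281.4652877495954), np.float64(201.13737894386082)) (np.float64(269.38538932044094), np.float64(188.71652514877067)) (np.float64(258.11460991611784), np.float64(196.73435643880188)) (np.float64(280.6131595490455), np.float64(180.7292898186517)) TB (np.float64(249.64622834156862), np.float64(161.1860712486441))
```

View pics/c1.png

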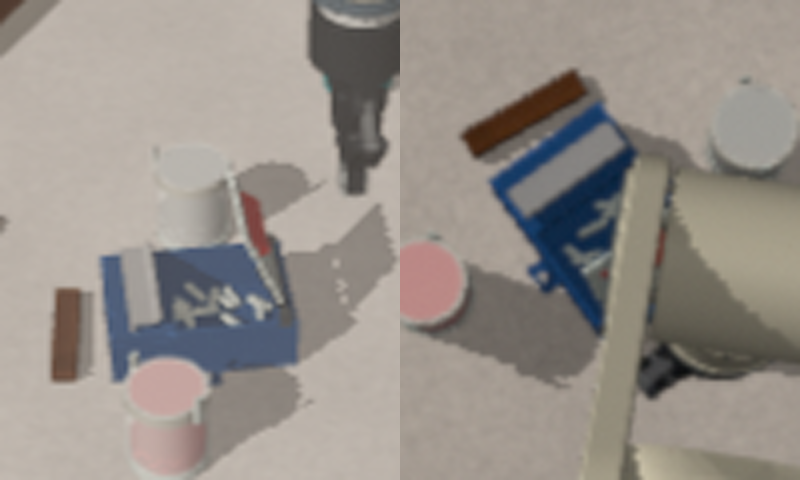

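The side crop shows the closed fingertips at about (350,188), on the hinge side of the flap. The flap leans forward, and the predicted pixels match what I see.

```bash
python3 -m handwheel '[[0.005,0.001,0.01,0,0,0,0],[0.01,0.001,0.02,0,0,0,0],[0.015,0.001,0.03,0,0,0,0],[0.02,0.001,0.04,0,0,0,0],[0.026,0.001,0.047,0,0,0,0],[0.03,0.001,0.047,0,0,0,0],[0.03,0.001,0.047,0,0,0,0],[0.03,0.001,0.047,0,0,0,0]]'
python3 - <<'E'
from h import *
from bench import robot
s=st(robot);delta(s,0,0,.04)
E
```

```text
time: 2.6
ee_pos: [0.5222, -0.0701, 0.0945]
tcp_rot: [3.001, 0.93, 0.0]
wrist_force: [-0.4, -0.2, 0.0]
opening: -0.004
grasp_force: 0.0
t 2.6 hinge-frame x,y,z mm [-21.5  -2.6  44.5] F [-0.4  0.1  0. ] open -0.003882733431147237
[ 0.0215 -0.0026  0.0045] [ 0.0002 -0.0001 -0.0011]
```

```bash
python3 -m handwheel '[[0.012,-0.003,0.002,0,0,0,0],[0.023,-0.003,0.0043,0,0,0,0],[0.027,-0.003,0.006,0,0,0,0],[0.031,-0.003,0.0075,0,0,0,0],[0.0345,-0.003,0.010,0,0,0,0],[0.0375,-0.003,0.0123,0,0,0,0],[0.041,-0.003,0.0155,0,0,0,0],[0.0435,-0.003,0.0183,0,0,0,0]]'
python3 - <<'E'
from h import *
from bench import robot
s=st(robot);delta(s,.031,0,.001)
E
```

```text
time: 3.4
ee_pos: [0.5565, -0.043, 0.0758]
tcp_rot: [3.001, 0.929, 0.001]
wrist_force: [-1.1, -0.2, 3.5]
opening: 0.002
grasp_force: 1.2
t 3.4 hinge-frame x,y,z mm [22.2  0.3 25.8] F [-1.1  0.5  3.5] open 0.002084974897081922
[0.0088 0.0003 0.0249] [ 0.0002 -0.0003 -0.0014]
```

Contact is as expected (3.5 N up). I'll keep pushing to flat.

```bash
python3 -m handwheel '[[0.0025,0,0.0035,0,0,0,0],[0.0045,0,0.007,0,0,0,0],[0.006,0,0.011,0,0,0,0],[0.0075,0,0.015,0,0,0,0],[0.0085,0,0.019,0,0,0,0],[0.009,0,0.022,0,0,0,0],[0.009,0,0.0235,0,0,0,0],[0.009,0,0.0235,0,0,0,0]]'
python3 - <<'E'
from h import *
from bench import robot
s=st(robot)
c=robot.capture('side');im=c['image'][:,:,::-1]
cv2.imwrite('pics/c2.png',cv2.resize(im[140:240,195:320],None,fx=6,fy=6,interpolation=cv2.INTER_CUBIC))
E
```

```text
time: 4.2
ee_pos: [0.5641, -0.0379, 0.0528]
tcp_rot: [3.001, 0.929, 0.001]
wrist_force: [1.1, 2.8, 7.4]
opening: 0.001
grasp_force: 3.5
t 4.2 hinge-frame x,y,z mm [31.3  0.2  2.8] F [2.5 1.7 7.4] open 0.0009946827372101178
```

View pics/c2.png

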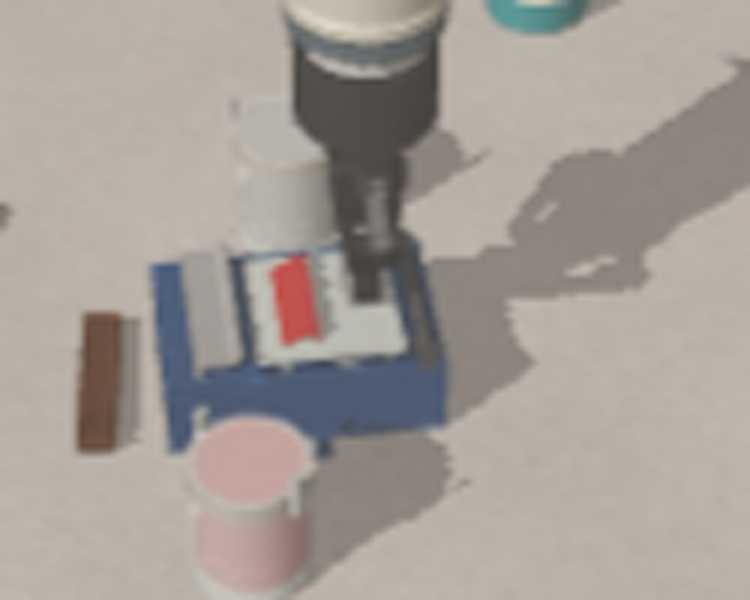

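The flap lies flat, with a gap between its free edge and the lip. The red stop (295,300) is just ahead of the fingertips (370,295). Next I press a little and slide.

```bash
python3 -m handwheel '[[0,0,0.001,0,0,0,0],[0.003,0,0.0015,0,0,0,0],[0.006,0,0.0015,0,0,0,0],[0.009,0,0.0015,0,0,0,0],[0.012,0,0.0015,0,0,0,0],[0.015,0,0.0015,0,0,0,0],[0.018,0,0.0015,0,0,0,0],[0.020,0,0.0015,0,0,0,0]]'
python3 - <<'E'
from h import *
from bench import robot
st(robot)
E
```

```text
time: 5.05
ee_pos: [0.5802, -0.0268, 0.0521]
tcp_rot: [3.001, 0.93, 0.0]
wrist_force: [-4.0, 0.8, 16.6]
opening: -0.005
grasp_force: 8.3
t 5.05 hinge-frame x,y,z mm [50.9  0.2  2.1] F [-2.8  2.9 16.6] open -0.0046034874504269924
```

```bash
python3 -m handwheel '[[0.003,0,0,0,0,0,0],[0.006,0,0,0,0,0,0],[0.009,0,0,0,0,0,0],[0.012,0,0,0,0,0,0],[0.014,0,0,0,0,0,0],[0.016,0,0,0,0,0,0],[0.018,0,0,0,0,0,0],[0.018,0,0,0,0,0,0]]'
python3 - <<'E'
from h import *
from bench import robot
st(robot)
c=robot.capture('side');im=c['image'][:,:,::-1]
cv2.imwrite('pics/c3.png',cv2.resize(im[140:240,195:320],None,fx=6,fy=6,interpolation=cv2.INTER_CUBIC))
E
```

```text
time: 5.85
ee_pos: [0.5932, -0.0175, 0.0514]
tcp_rot: [3.0, 0.93, -0.006]
wrist_force: [-7.3, -4.2, 16.9]
opening: -0.002
grasp_force: 7.8
t 5.85 hinge-frame x,y,z mm [66.8  0.5  1.4] F [-8.4  0.7 16.9] open -0.0024558072899196234
```

View pics/c3.png

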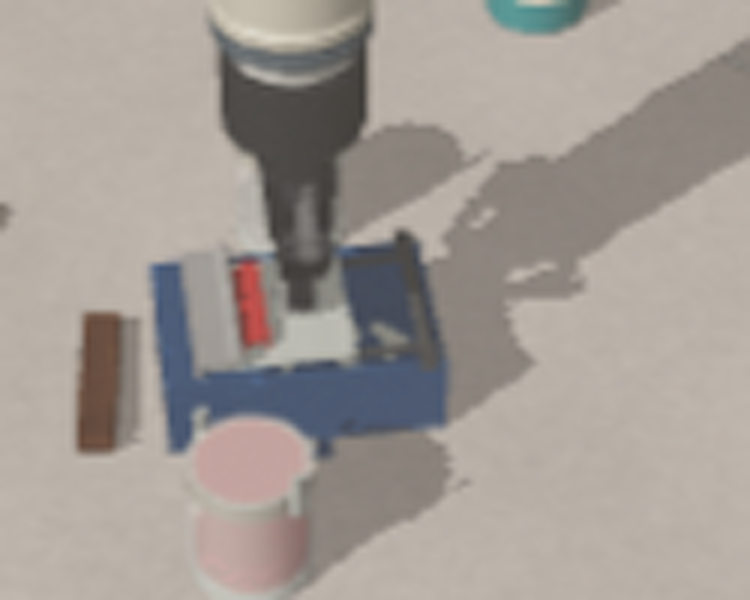

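The plate has slid with the stop (red at 253,305), and its edge has gone under the lip. I'll push on until it reaches the end stop.

```bash
python3 -m handwheel '[[0.002,0,0,0,0,0,0],[0.004,0,0,0,0,0,0],[0.005,0,0,0,0,0,0],[0.006,0,0,0,0,0,0],[0.007,0,0,0,0,0,0],[0.008,0,0,0,0,0,0],[0.008,0,0,0,0,0,0],[0.008,0,0,0,0,0,0]]'
python3 - <<'E'
from h import *
from bench import robot
st(robot)
E
```

```text
time: 6.7
ee_pos: [0.5997, -0.013, 0.0512]
tcp_rot: [3.001, 0.93, -0.006]
wrist_force: [-6.0, -4.8, 14.6]
opening: -0.0
grasp_force: 7.5
t 6.7 hinge-frame x,y,z mm [74.7  0.6  1.2] F [-7.7 -0.5 14.6] open -0.00039827327561345707
```

```bash
python3 -m handwheel '[[0.001,0,0,0,0,0,0],[0.002,0,0,0,0,0,0],[0.003,0,0,0,0,0,0],[0.004,0,0,0,0,0,0],[0.005,0,0,0,0,0,0],[0.006,0,0,0,0,0,0],[0.006,0,0,0,0,0,0],[0.006,0,0,0,0,0,0]]'
python3 - <<'E'
from h import *
from bench import robot
st(robot)
c=robot.capture('side');im=c['image'][:,:,::-1]
cv2.imwrite('pics/c4.png',cv2.resize(im[140:240,195:320],None,fx=6,fy=6,interpolation=cv2.INTER_CUBIC))
E
```

```text
time: 7.5
ee_pos: [0.5997, -0.0121, 0.0501]
tcp_rot: [3.0, 0.932, -0.022]
wrist_force: [-19.1, -18.6, 19.8]
opening: -0.002
grasp_force: 20.7
t 7.5 hinge-frame x,y,z mm [75.3  1.3  0.1] F [-26.2  -4.5  19.8] open -0.0020416947482263174
```

View pics/c4.png

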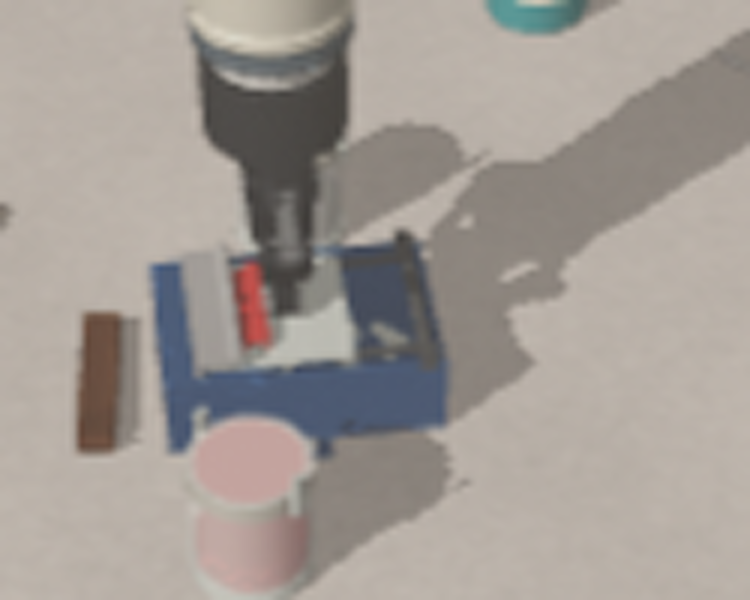

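The stop (253,305) hasn't moved since the last picture, and the force along the flap has risen to 26 N. The plate travelled about 26 mm, so it is against its end stop. I'll ease off and lift straight up without dragging it back.

```bash
python3 -m handwheel '[[-0.003,0,-0.001,0,0,0,0],[-0.005,0,-0.003,0,0,0,0],[-0.006,0,-0.006,0,0,0,0],[-0.007,0,-0.015,0,0,0,0],[-0.01,0,-0.04,0,0,0,0],[-0.03,0,-0.08,0,0,0,0],[-0.06,0,-0.12,0,0,0,0],[-0.1,0,-0.15,0,0,0,0]]'; python3 -m handwheel '[[-0.05,0.04,0,0,0,0,0],[-0.08,0.08,0,0,0,0,0],[-0.1,0.12,0,0,0,0,0],[-0.1,0.16,0,0,0,0,0],[-0.1,0.2,0,0,0,0,0],[-0.1,0.24,0,0,0,0,0],[-0.1,0.24,0,0,0,0,0],[-0.1,0.24,0,0,0,0,0]]';  python3 - <<'E'
from h import *
from bench import robot
st(robot)
ims=[]
for n,(x,y) in(('side',(195,140)),('top',(205,115))):
    c=robot.capture(n);im=c['image'][:,:,::-1];pickle.dump(c,open(n+'5.pkl','wb'))
    for r in(.056,.082,.09):print(n,r,proj(c,H+XC*r+[0,0,.003]))
    ims.append(cv2.resize(im[y:y+100,x:x+100],None,fx=4,fy=4,interpolation=cv2.INTER_CUBIC))
cv2.imwrite('pics/c5.png',np.hstack(ims))
E
```

```text
time: 8.35
ee_pos: [0.5249, -0.0651, 0.2037]
tcp_rot: [2.999, 0.931, 0.005]
wrist_force: [0.5, -1.0, 0.1]
opening: 0.001
grasp_force: 0.0
time: 9.15
ee_pos: [0.5772, -0.3198, 0.2007]
tcp_rot: [-3.001, -0.928, 0.0]
wrist_force: [-0.5, 1.4, -0.0]
opening: 0.002
grasp_force: 0.0
t 9.15 hinge-frame x,y,z mm [-117.6 -239.5  150.7] F [ 0.4  1.5 -0. ] open 0.0023757841861640062
side 0.056 (np.float64(247.6869373584871), np.float64(189.66311613043942))
side 0.082 (np.float64(239.65726962752726), np.float64(190.3426390762444))
side 0.09 (np.float64(237.18089117893584), np.float64(190.55220640016074))
top 0.056 (np.float64(258.08866095777574), np.float64(172.96880187508395))
top 0.082 (np.float64(252.8653397507049), np.float64(165.7649456432004))
top 0.09 (np.float64(251.26234514036628), np.float64(163.55414101228257))
```

View pics/c5.png

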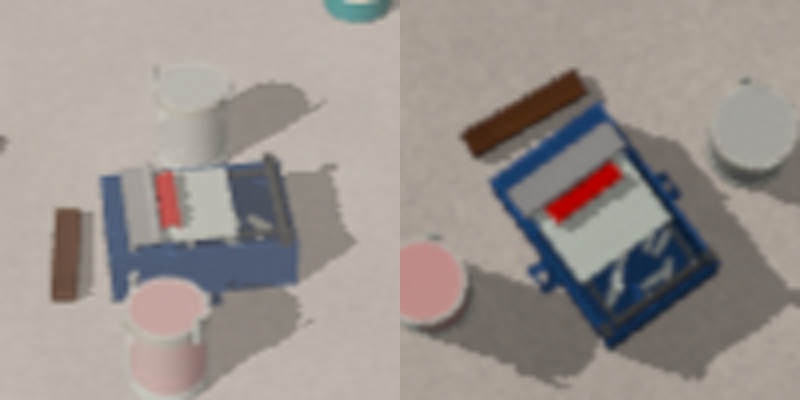

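The flap lies flat and stays down with the robot clear. The face of the red stop is at about (252.5,166.3) in the top view, against (252.9,165.8) predicted for fully out. The canisters and stick have not moved.

```bash
python3 -c "
from bench import robot
print(robot.hand_in())"
```

```text
the job is handed in; nothing more can be done
None
```

The blue case is shut: the flap lies flat, its edge is slid fully home under the lip and held there after I let go, the neighbouring things stayed where they were, and the job is handed in.

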